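# Rock a ring roller into low gear with its crank

### The arm

A 7-joint arm with a two-finger parallel gripper is mounted at the origin on the work surface. World frame = base frame: x ahead of the robot, y to its left, z up, the work surface at z = 0. Lengths are in m, angles in rad, forces in N, time in s.
With the tool pointing down it reaches from about 0.425 to 0.925 m from the base axis. Payload 6.8 kg.
Tool frame: the origin (TCP) lies at the very end of the fingers, on their centre line; the grasp point (between the pads) lies 19 mm behind it (r.grip_point_offset is the distance from the TCP to the grasp point, in m); z points along the fingers, y is the line along which they close (so a half turn about z gives the same grasp; the last joint's range is limited). The gripper opens to 85 mm and grips with 20 to 120 N. Pads are 22 mm wide; open, the fingers measure 114 mm over their backs; the gripper's body (76 mm by 85 mm) begins 54 mm behind the grasp point. The pads swing forward as they close: fully open they stand 13 mm farther back than shut.
Start: joints at [1.092, 0.477, 0.022, 1.555, -0.011, 1.109, -0.083], TCP at [0.245, -0.629, 0.231] pointing down, gripper open.
Joint ranges: [-2.96, 2.96], [-0.34, 2.1], [-1.41, 1.46], [0.24, 2.44], [-1.37, 4.51], [0.17, 1.92], [-2.96, 2.96]. Speed limits (rad/s): [2.39, 2.39, 3.14, 3.14, 3.14, 3.14, 3.14].

### API

Orientations are given as a rotation vector (axis times angle).
In Python, from bench import status, eyes, r gives the robot as it stands.
- The arm moves only by the shell command python3 -m crank 'ROWS' [OPENING] [FORCE]. ROWS is JSON, a list of rows, each a list of 6 numbers: the shift along the tool's x, y, z normalised to -1 to 1, where 1 is 0.02 m, then the turn, a rotation vector about the tool's x, y, z normalised to -1 to 1, where 1 is 45 degrees. A call has 1 to 12 rows; each row shifts and turns the commanded pose from where the row before left it, along the tool's axes as they then stand; what a row does not reach is not made up. A row lasts 1/10 s, in which the tool goes at most 50 mm and 8.59 degrees, less where a joint would pass 70% of its speed; a pose out of reach is approached as far as the arm can. A call with a number of a shift or a turn outside -1 to 1 is refused whole. A call with a gripper value outside its range is refused whole. OPENING is the opening, from 0 (shut) to 1 (fully open), set as the call begins (- or left out, the last holds). The fingers move at their own pace and stop on an object; FORCE is the grip in N (left out, the last holds). Time passes only in rows, so rows that do not move let the fingers close. It gives the time, the measured TCP pose, the force, the opening and the grip force at its end, in the units of the state.
- status.get_obs(): the state, without advancing time (a new reading comes with each control period).
- eyes.grab_frame(name): name is "side" or "top" or "wrist"; returns a dict with "image" (480x640x3 uint8, red, green, blue), "depth" (480x640 float32, m along the optical axis (not along the pixel's ray), 0 where there is no reading), "fovy" (degrees; the focal length in pixels is half the picture's height over the tangent of half this angle, whatever the lens; pixels are square), "cx", "cy" (the principal point, pixels), "world_to_cam" (4x4, takes a point from world to camera coordinates). Camera axes: x right, y up, looking along -z (the intrinsics and any distortion apply to the point x, -y, -z); pixel columns grow to the right and rows downward; lengths in m; the calibration is good to about 2 mm. A picture is of the moment at which its call begins.
- r.hand_in(): hands the job in; it is judged then, once.
The state is a dict: "clock": time; "joints": joint angles; "qvel": joint speeds; "tau": joint torques, N m; "tcp_pos": TCP position; "orientation": TCP orientation; "contact_force": force on the tool from outside, world axes, zero at the start; "moment": the same for the moment, N m; "grip_width": finger opening in m; "gripper_force": force on a finger pad.
Only numpy, scipy, OpenCV 4.12 (cv2) and the standard library are available. Lean on these libraries where they do the work, as an engineer would, in place of code of your own. Each camera call takes 0.05 s, during which the arm holds its last target. There are 200 camera calls.

### The job

Put the ring roller into low gear. First fit the loose crank down onto the flat tang on top of the spindle and let go of it, then slide the gear-change knob fully over, away from its start end, and let go; it stays there and keeps a spring pressing the sliding gear up against the spindle's toothed collar. Last, take the crank again by its upright handle and rock it to and fro until the gear springs fully up into the collar's teeth, then let go, leaving the crank seated, the knob over, and the other things on the bench where they were.

Things in the scene. Friction and masses are not known exactly. Their poses are not given: they have to be found in the camera images.
- crank_hub (a point): Centre of the hub of the loose dark steel crank (0.5 kg), half-way up. Hub 66 (crank's x) x 26 (y) x 34 mm high, z up. From its upper part a flat arm 20 mm wide, 12 mm thick (underside 22 mm above the hub's underside) runs along the crank's -x to 129 mm from this centre and carries the handle. Balance point about 15 mm from here towards the handle. Starts standing upright on the bench.
- crank_foot (a point): Centre of the hub's underside (17 mm below crank_hub), same axes as crank_hub. In the underside is an open rectangular pocket, 54 (x) x 14 (y) mm, 15 mm deep, that goes over the spindle's tang until the underside rests on the flange.
- crank_handle (a point): Mid-height of the crank's upright wooden handle: plain round, 24 mm diameter, 60 mm high, standing on the arm 115 mm from the hub's axis on the crank's -x side; this point is 64 mm above the hub's underside. It does not spin on the arm.
- spindle_seat (a point): On the spindle's axis, top face of its 68 mm flange, 136 mm above the bench; turns with the spindle. A tang 48 (this point's x) x 10 (y) x 14 mm high stands on it. The crank sits here with its x along this x, handle on the -x side (roughly towards the robot): on the +x side a fixed post 30 mm square and 250 mm high, 115 mm from the axis, is in the handle's way.
- spindle (a joint): Spindle angle, rad, grows anticlockwise from above; no end stops, friction 0.15 N m (0.65 in mesh, when the gear turns along). Its toothed collar (78 mm) turns with it. Collar and gear teeth line up every 1.05 rad, within about 0.1 rad. At the start they are 0.27 to 0.78 rad off, so rocking about 0.65 rad to each side of the start always passes a place where they mesh.
- knob_grip (a point): Middle of the black gear-change knob, a round upright grip 28 mm in diameter and 40 mm high, on a 10 mm stem in a gate on the machine's top, about 120 mm from the spindle's axis. It slides along this point's +x (the machine's x, level, roughly away from the robot) by 40 mm; this point is 115 mm above the bench.
- gear_knob (a joint): Travel of the gear-change knob, m: 0 at its start end (neutral), 0.040 fully over (low gear). Needs about 9 to 13 N and stays where it is left. Through a yoke and a spring it then presses the low gear up against the spindle's collar (about 9 N).
- gear_top (a point): Centre, level with the tooth tips, of the sliding low gear (88 mm toothed steel disc with six square teeth on its upper face), on the spindle's axis. Height above the bench: 84 mm in neutral, 86 mm when the knob is over but its teeth rest against the tips of the six teeth of the spindle's collar above it, 95 mm when fully in mesh. It springs up by itself as soon as the teeth line up.
- machine: The ring roller, fixed to the bench: grey gearbox with top 60 mm above the bench, reaching from 93 mm in front of (-x) to 133 mm behind (+x) the spindle's axis and from 83 mm on its -y side to 167 mm on its +y side, on a base plate 16 mm high that juts out 13 mm all round. Origin on the spindle's axis at bench level; x, y as the machine's.
- oil: Grey oil bottle, 56 mm in diameter, 170 mm high, beside the machine on its -y side. Origin: centre of its foot. Leave it standing where it is.
- tin: Tin with a paper label and red ends, 68 mm in diameter, 100 mm high, beside the crank's hub. Origin: centre of its foot. Leave it alone.
- strip: Steel strip 200 x 18 x 6 mm (long along x) lying under the crank's arm. Leave it alone.
- offcut: Flat steel offcut 110 x 45 x 8 mm (long along x) lying behind the crank's hub. Leave it alone.
- tape: Black tape measure 70 x 35 x 60 mm high on the bench beside the machine's +y side. Leave it alone.
- spray: White, paper-labelled spray can, 60 mm in diameter, 160 mm high, on the bench behind the crank and the oil bottle. Leave it alone.
Mind the look-alikes: they are no part of the job. Of the things that look like the part that bears crank_hub, the largest one is meant.

How it is judged:
On the way, in this order (a step that is already met when the one before it is completed fails the run):
1. the crank is seated on the spindle's tang and let go, the knob not yet moved (horizontal distance between crank_foot and spindle_seat below 0.008 m and z of crank_foot in the frame of spindle_seat between -0.004 and 0.004 m and angle between crank_hub's own z axis and vertical below 0.08 rad and angle between the x axis of crank_hub and the x axis of spindle_seat, either way round below 0.2 rad and contact force between the fingers and crank below 0.1 N and value of joint gear_knob below 0.006 m), for 0.2 s.
2. the gear-change knob is fully over and let go, teeth still resting on teeth (value of joint gear_knob above 0.034 m and contact force between the fingers and machine below 0.1 N and z of gear_top in the frame of spindle_seat below -0.046 m), for 0.2 s.
3. rocked by the crank's handle, the gear has sprung up into mesh (z of gear_top in the frame of spindle_seat above -0.0435 m and distance between the grasp point and crank_handle below 0.05 m), for 0.1 s.
At the end, for the whole second after the job is handed in: Low gear risen at least 8.5 of its 11 mm (tooth tips at most 43.5 mm below the flange top), knob at least 34 of 40 mm over, crank at rest and seated (underside within 4 mm of the flange top, 8 mm of the axis, level to 0.08 rad, along the tang to 0.2 rad) (horizontal distance between crank_foot and spindle_seat below 0.008 m and z of crank_foot in the frame of spindle_seat between -0.004 and 0.004 m and angle between crank_hub's own z axis and vertical below 0.08 rad and angle between the x axis of crank_hub and the x axis of spindle_seat, either way round below 0.2 rad and value of joint gear_knob above 0.034 m and z of gear_top in the frame of spindle_seat above -0.0435 m and linear speed of crank below 0.02 m/s); the robot touches nothing.
It fails at once if a bystander is moved by more than 40 mm or tipped over (distance of any of tin, strip, offcut, oil, tape, spray from where it was at the start of the episode above 0.04 m or angle between any of tin, oil, spray, tape's own z axis and vertical above 0.5 rad).
It also fails if it takes over 64 s, if anything falls off the work surface, if the arm or the gripper's body presses on something with over 40 N, if the wrist force passes 120 N, or if a joint passes its speed limit or range.

## Working session

There is one attempt and no reset: what is moved stays moved. The work goes in short steps, Python scripts to look and compute and a shell command to move; the robot and the scene stay as the last step left them, time stands still between calls to the robot, and variables do not carry over. Pictures are saved under pics/ and viewed, at most 10 in all, crops included, and the job is handed in when it is done.

```bash
ls; mkdir -p pics; cat > h.py <<'E'
import numpy as np, cv2
from bench import status, eyes, r
def grab(n):
    f=eyes.grab_frame(n); np.savez('%s.npz'%n,**{k:np.array(v) for k,v in f.items()}); return f
def load(n): return dict(np.load('%s.npz'%n))
def pts(f):
    d=f['depth']; F=240/np.tan(np.radians(float(f['fovy']))/2)
    v,u=np.mgrid[:480,:640]
    p=np.stack([(u-f['cx'])/F*d,-(v-f['cy'])/F*d,-d,np.ones_like(d)],-1)
    w=p@np.linalg.inv(f['world_to_cam']).T
    w[d==0]=np.nan
    return w[...,:3]
def save(name,im,s=1): cv2.imwrite('pics/'+name,cv2.resize(im[...,::-1],None,fx=s,fy=s,interpolation=cv2.INTER_CUBIC))
E
python3 - <<'E'
from h import *
for n in('top','side'):
    f=grab(n); save(n+'0.png',f['image']); print({k:f[k] for k in f if k not in('image','depth')})
print(status.get_obs())
E
```

```text
pics
{'fovy': 50.27053457084419, 'cx': 321.31108763948606, 'cy': 240.99814858377823, 'world_to_cam': array([[-0.00418968, -0.99968973, -0.0245537 , -0.02478951],
       [ 0.99814837, -0.00567068,  0.06056129, -0.54223912],
       [-0.06068174, -0.0242545 ,  0.99786244, -1.3460325 ],
       [ 0.        ,  0.        ,  0.        ,  1.        ]])}
{'fovy': 57.643393360317326, 'cx': 318.54862000371116, 'cy': 242.51677263473573, 'world_to_cam': array([[-0.99477228, -0.10211109, -0.0011981 ,  0.54225673],
       [ 0.07854773, -0.77260869,  0.63000481, -0.13618794],
       [-0.06525614,  0.62661722,  0.7765903 , -1.03515716],
       [ 0.        ,  0.        ,  0.        ,  1.        ]])}
{'clock': 0.1, 'joints': array([ 1.09191993,  0.47770414,  0.0223618 ,  1.55637996, -0.01150946,
        1.10928561, -0.08308726]), 'qvel': array([ 1.40020528e-04,  1.41375919e-04, -5.51028768e-04, -2.17365512e-03,
        5.10294989e-04,  1.54739712e-04, -2.66236389e-05]), 'tau': array([ 4.43091631e-03, -5.97758961e+01,  1.61412634e+00, -2.81954920e+01,
        1.29177675e-02,  4.98269001e-03,  7.56016902e-05]), 'tcp_pos': array([ 0.24436193, -0.62863183,  0.23042065]), 'orientation': array([-3.08619072e+00, -5.78807317e-01,  6.61052435e-04]), 'contact_force': array([-0.11150375, -0.08782569, -1.75919652]), 'moment': array([ 0.06519296, -0.01912788, -0.0475953 ]), 'gripper_force': 0.0, 'grip_width': 0.08610590833982988}
```

View pics/top0.png

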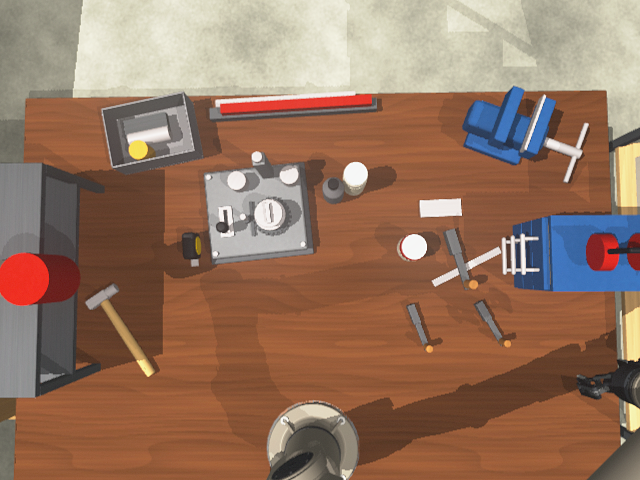

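View pics/side0.png

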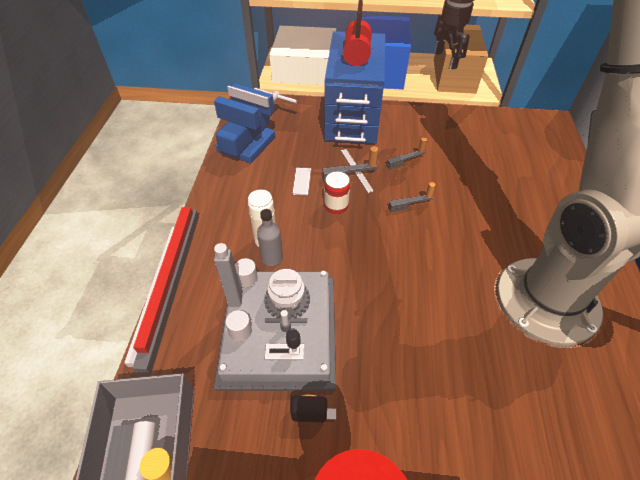

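The top view shows three cranks: A with hub (455,240) and handle (473,285), B (415,312)/(429,349), and C (482,307)/(507,343). A is the largest, lies over the strip, and has the tin (413,246) and the offcut (440,208) beside it, so A fits the description. The spindle flange is at (270,213), the black knob at (222,227), and the post at (257,160). I'll confirm in an enlarged crop.

```bash
python3 - <<'E'
from h import *
f=load('top'); im=f['image']
a=cv2.resize(im[200:360,390:520],None,fx=3.5,fy=3.5,interpolation=cv2.INTER_CUBIC)
b=cv2.resize(im[150:270,195:295],None,fx=3.5,fy=3.5,interpolation=cv2.INTER_CUBIC)
b=cv2.copyMakeBorder(b,0,a.shape[0]-b.shape[0],0,0,cv2.BORDER_CONSTANT)
save('crop0.png',np.hstack([a,b]))
w=pts(f)
for n,(u,v) in dict(hub=(455,240),hub2=(452,233),arm=(462,262),handle=(473,285),tang=(269,212),flange=(258,205),knob=(222,227),post=(257,157),tin=(413,246),oil=(333,184)).items():
    print(n,np.round(np.nanmedian(w[v-1:v+2,u-1:u+2].reshape(-1,3),0),4))
# crank segmentation by height in region
def seg(zl,zh,x0,x1,y0,y1):
    m=(w[...,2]>zl)&(w[...,2]<zh)&(w[...,0]>x0)&(w[...,0]<x1)&(w[...,1]>y0)&(w[...,1]<y1)
    q=w[m]; r_=cv2.minAreaRect(q[:,:2].astype(np.float32)*1000); print(len(q),np.round(q.mean(0),4),r_)
h=w[240,455];k=w[285,473]
seg(.025,.045,.4,.65,-.5,-.28)
seg(.08,.12,.35,.65,-.5,-.32)
s=w[212,269]
seg(.143,.16,s[0]-.05,s[0]+.05,s[1]-.05,s[1]+.05)
seg(.13,.143,s[0]-.05,s[0]+.05,s[1]-.05,s[1]+.05)
seg(.124,.15,s[0]-.15,s[0]+.1,s[1]+.06,s[1]+.2)
seg(.055,.065,s[0]-.2,s[0]+.2,s[1]-.15,s[1]+.2)
E
```

```text
hub [ 0.5415 -0.3765  0.0355]
hub2 [ 0.5603 -0.3703  0.0326]
arm [ 0.4842 -0.3946  0.0349]
handle [ 0.4259 -0.4053  0.0937]
tang [0.605  0.0956 0.1463]
flange [0.6238 0.124  0.1365]
knob [0.5706 0.2126 0.1343]
post [0.7168 0.1103 0.249 ]
tin [ 0.5233 -0.2576  0.0993]
oil [ 0.6684 -0.0596  0.1693]
516 [ 0.5057 -0.3818  0.034 ] ((493.2797546386719, -386.23272705078125), (162.36080932617188, 27.46894073486328), 16.765491485595703)
138 [ 0.455  -0.4395  0.1027] ((468.6454162597656, -465.6056213378906), (62.54218673706055, 161.1910858154297), 48.62785720825195)
84 [0.606  0.0989 0.1496] ((605.8543701171875, 99.36715698242188), (46.62263870239258, 10.468700408935547), 6.234535217285156)
506 [0.6048 0.0985 0.1358] ((605.336181640625, 98.45609283447266), (65.86959075927734, 65.8208236694336), 45.96711730957031)
104 [0.5747 0.2111 0.1324] ((585.5084838867188, 195.54541015625), (25.714649200439453, 74.27767944335938), 31.762229919433594)
5376 [0.6115 0.1485 0.0598] ((654.4601440429688, 116.04987335205078), (285.6891784667969, 331.4443359375), 5.918754577636719)
```

View pics/crop0.png

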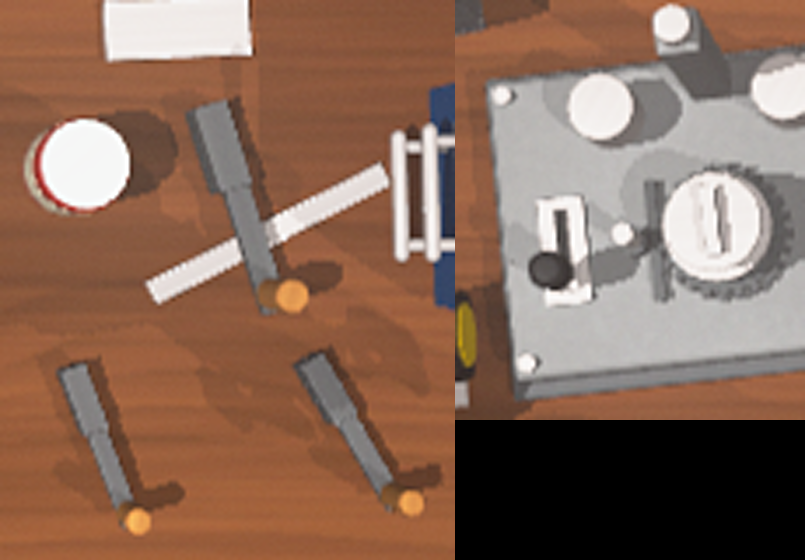

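The crop confirms A: it is the largest crank and lies over the strip. Its hub top is at crop (218,148) and its handle at (292,296). The gear knob is at crop (550,270) with the gate slot above it. I'll move above the hub.

```bash
cat >> h.py <<'E'
from scipy.spatial.transform import Rotation as R
def to(x,y,z,yaw):
    "tool-frame shift (units of 20 mm) and turn (units of 45 deg) to TCP x,y,z, tool down, tool x at yaw deg"
    o=status.get_obs(); A=R.from_rotvec(o['orientation'])
    c,s=np.cos(np.radians(yaw)),np.sin(np.radians(yaw))
    B=R.from_matrix(np.array([[c,s,0],[s,-c,0],[0,0,-1]]))
    d=np.array([x,y,z])-o['tcp_pos']
    print('t',round(o['clock'],2),'tcp',np.round(o['tcp_pos'],4),'F',np.round(o['contact_force'],1),'M',np.round(o['moment'],2),'w',round(o['grip_width'],4),
     '\n shift(now)',np.round(A.inv().apply(d)/.02,3),'shift(after turn)',np.round(B.inv().apply(d)/.02,3),'turn',np.round((A.inv()*B).as_rotvec()/np.radians(45),3))
E
python3 -m crank '[[0,0,0,0,0,0.1],[1,-0.47,0,0,0,0],[1,-0.47,0,0,0,0],[1,-0.47,0,0,0,0],[1,-0.47,0,0,0,0],[1,-0.47,0,0,0,0],[1,-0.47,0,0,0,0],[1,-0.47,0,0,0,0],[1,-0.47,0,0,0,0],[1,-0.47,0,0,0,0],[1,-0.47,0,0,0,0],[1,-0.47,0,0,0,0]]' 1 60
python3 -m crank '[[1,-0.47,0,0,0,0],[1,-0.47,0,0,0,0],[1,-0.47,0,0,0,0],[1,-0.47,0.3,0,0,0],[1,-0.47,1,0,0,0],[1,-0.47,1,0,0,0],[0,0,1,0,0,0],[0,0,0.2,0,0,0],[0,0,0,0,0,0]]'
python3 - <<'E'
from h import *
f=grab('wrist'); save('w1.png',f['image'])
to(.5248,-.3767,.16,16.8)
E
```

```text
clock: 1.3
tcp_pos: [0.4259, -0.4659, 0.2308]
orientation: [-3.107, -0.457, 0.001]
contact_force: [0.5, 0.4, -0.2]
grip_width: 0.0855
gripper_force: 0.0
clock: 2.2
tcp_pos: [0.5231, -0.3784, 0.1605]
orientation: [-3.107, -0.456, 0.003]
contact_force: [0.4, 0.0, 0.8]
grip_width: 0.0858
gripper_force: 0.0
t 2.25 tcp [ 0.5236 -0.379   0.1616] F [0.2 0.1 0.7] M [-0.05  0.01 -0.02] w 0.0856 
 shift(now) [ 0.089 -0.091  0.078] shift(after turn) [ 0.089 -0.091  0.078] turn [ 0.     0.001 -0.003]
```

View pics/w1.png

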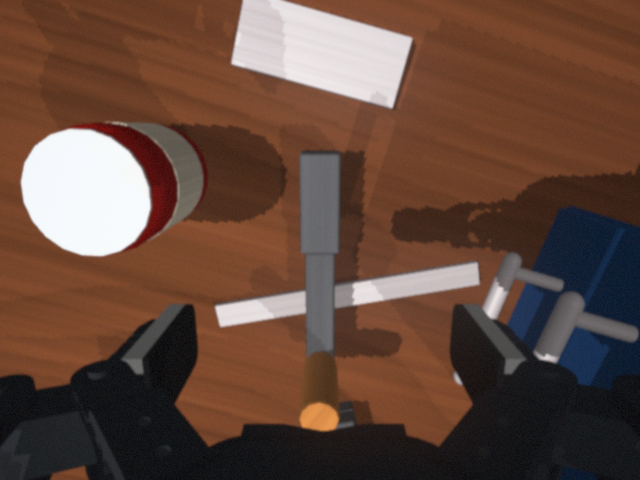

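The wrist view shows the hub's top from (301,153) to (340,253), nearly upright in the picture, with the handle at (319,415). The finger midline is at column 320, and the tin at (87,190) is well to the left. I'll measure once more from this view.

```bash
python3 - <<'E'
from h import *
f=load('wrist'); w=pts(f)
m=np.zeros((480,640),bool); m[140:345,290:352]=1
m&=(w[...,2]>.024)&(w[...,2]<.045)
q=w[m]; print(len(q),q.mean(0),cv2.minAreaRect(q[:,:2].astype(np.float32)*1000))
m[252:]=0; q=w[m]; (c,s,a)=cv2.minAreaRect(q[:,:2].astype(np.float32)*1000); print(c,s,a,q.mean(0))
E
```

```text
6687 [ 0.51526894 -0.37833615  0.03301943] ((507.017333984375, -380.8005676269531), (133.32492065429688, 26.0098934173584), 16.676090240478516)
(539.876220703125, -370.95733642578125) (64.72179412841797, 26.0098934173584) 16.67609405517578 [ 0.54106167 -0.37060815  0.03302205]
```

```bash
python3 -c "
from h import *
to(.5284,-.3748,.006,16.7)"
```

```text
t 2.25 tcp [ 0.5236 -0.379   0.1616] F [0.2 0.1 0.7] M [-0.05  0.01 -0.02] w 0.0856 
 shift(now) [ 0.292 -0.132  7.778] shift(after turn) [ 0.288 -0.13   7.778] turn [ 0.     0.001 -0.001]
```

```bash
python3 -m crank '[[0.29,-0.13,1,0,0,0],[0,0,1,0,0,0],[0,0,1,0,0,0],[0,0,1,0,0,0],[0,0,1,0,0,0],[0,0,1,0,0,0],[0,0,1,0,0,0],[0,0,0.5,0,0,0],[0,0,0.2,0,0,0],[0,0,0,0,0,0]]'
python3 -m crank '[[0,0,0,0,0,0],[0,0,0,0,0,0],[0,0,0,0,0,0],[0,0,0,0,0,0],[0,0,0,0,0,0],[0,0,0,0,0,0],[0,0,0,0,0,0],[0,0,0,0,0,0]]' 0 100
python3 -c "
from h import *
to(.5284,-.3748,.006,16.7)"
```

```text
clock: 3.25
tcp_pos: [0.5291, -0.3746, 0.0078]
orientation: [3.108, 0.457, 0.001]
contact_force: [-0.3, -0.1, -0.4]
grip_width: 0.0854
gripper_force: 0.0
clock: 4.05
tcp_pos: [0.5292, -0.3741, 0.0081]
orientation: [3.108, 0.457, 0.001]
contact_force: [-1.7, 1.5, 5.9]
grip_width: 0.0244
gripper_force: 99.5
t 4.05 tcp [ 0.5292 -0.3741  0.0081] F [-1.7  1.5  5.9] M [ 0.17  0.29 -0.01] w 0.0244 
 shift(now) [-0.05   0.022  0.103] shift(after turn) [-0.05   0.022  0.103] turn [ 0.001 -0.001  0.001]
```

Gripped. I'll lift it and carry it over the spindle.

```bash
python3 -m crank '[[0,0,-0.5,0,0,0],[0,0,-1,0,0,0],[0,0,-1,0,0,0],[0,0,-1,0,0,0],[0,0,-1,0,0,0.117],[0,0,-1,0,0,0.116],[0,0,-1,0,0,0],[0,0,-1,0,0,0],[0.24,-0.96,-1,0,0,0],[0.24,-0.96,-1,0,0,0],[0.24,-0.96,-1,0,0,0],[0.24,-0.96,-1,0,0,0]]'
python3 -m crank '[[0.24,-0.96,0,0,0,0],[0.24,-0.96,0,0,0,0],[0.24,-0.96,0,0,0,0],[0.24,-0.96,0,0,0,0],[0.24,-0.96,0,0,0,0],[0.24,-0.96,0,0,0,0],[0.24,-0.96,0,0,0,0],[0.24,-0.96,0,0,0,0],[0.24,-0.96,0,0,0,0],[0.24,-0.96,0,0,0,0],[0.24,-0.96,0,0,0,0],[0.24,-0.96,0,0,0,0]]'
python3 -m crank '[[0.24,-0.96,0,0,0,0],[0.24,-0.96,0,0,0,0],[0.24,-0.96,0,0,0,0],[0.24,-0.96,0,0,0,0],[0.24,-0.96,0,0,0,0],[0.24,-0.96,0,0,0,0],[0.24,-0.9,0,0,0,0],[0.24,-0.6,0,0,0,0],[0,0,0,0,0,0],[0,0,0,0,0,0]]'
python3 - <<'E'
from h import *
to(.5944,.0978,.24,6.2)
a=grab('wrist'); b=grab('side'); 
x=cv2.resize(a['image'],(480,360)); 
s=b['image'][200:380,200:360]; s=cv2.resize(s,(320,360),interpolation=cv2.INTER_CUBIC)
save('p2.png',np.hstack([x,s]))
E
```

```text
clock: 5.25
tcp_pos: [0.5386, -0.2943, 0.2373]
orientation: [-3.136, -0.171, 0.003]
contact_force: [0.5, -0.2, -5.9]
grip_width: 0.0247
gripper_force: 99.0
clock: 6.45
tcp_pos: [0.5707, -0.0595, 0.2366]
orientation: [-3.137, -0.172, 0.003]
contact_force: [-0.5, 0.2, -5.8]
grip_width: 0.0242
gripper_force: 99.2
clock: 7.45
tcp_pos: [0.5938, 0.0873, 0.2369]
orientation: [3.136, 0.171, -0.002]
contact_force: [-0.3, -0.7, -5.7]
grip_width: 0.0242
gripper_force: 99.0
t 7.45 tcp [0.5938 0.0873 0.2369] F [-0.3 -0.7 -5.7] M [-0.05 -0.05  0.05] w 0.0242 
 shift(now) [ 0.087 -0.517 -0.156] shift(after turn) [ 0.087 -0.518 -0.155] turn [0.001 0.001 0.001]
```

View pics/p2.png

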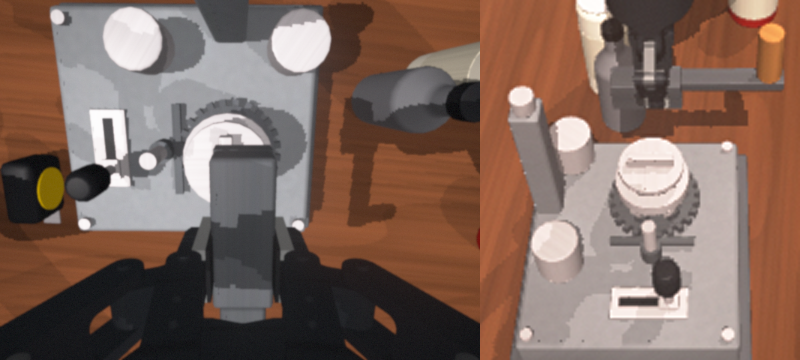

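The wrist picture shows the hub held level, with its top spanning (212,148) to (275,308) in the scaled picture. Part of the flange and tang is visible at (232,140), and the knob is at (88,180). Now I'll measure the hub in hand and the spindle in the same frame.

```bash
python3 - <<'E'
from h import *
f=load('wrist'); w=pts(f); tcp=status.get_obs()['tcp_pos']
print([np.round(w[v,u],4) for u,v in((325,200),(325,300),(325,390),(300,300),(350,300))])
m=np.zeros((480,640),bool); m[180:420,270:380]=1
z0=np.nanmedian(w[280:330,310:340,2])
m&=abs(w[...,2]-z0)<.004
q=w[m]; p=np.linalg.lstsq(np.c_[q[:,:2],np.ones(len(q))],q[:,2],rcond=None)[0]
c,s,a=cv2.minAreaRect(q[:,:2].astype(np.float32)*1000)
print('hub',c,s,a,z0,'slope',p[:2])
# flange circle fit on visible points
m=(abs(w[...,2]-.136)<.004); m[:, :200]=0; m[:, 400:]=0
q=w[m].astype(np.float64)
# outer boundary points
mm=m.astype(np.uint8); cn=max(cv2.findContours(mm,0,1)[0],key=cv2.contourArea)[:,0]
b=np.array([w[v,u,:2] for u,v in cn])
from scipy.optimize import least_squares
d0=np.array([.6056,.099])
b=b[np.abs(np.hypot(*(b-d0).T)-.034)<.005]
g=least_squares(lambda t:np.hypot(b[:,0]-t[0],b[:,1]-t[1])-.0337,d0,loss='soft_l1',f_scale=.001).x
print('flange',g,len(b))
m=(w[...,2]>.143)&(w[...,2]<.156)&(np.hypot(w[...,0]-.6056,w[...,1]-.099)<.04)
q=w[m]; print('tang',len(q),q.min(0) if len(q) else 0,q.max(0) if len(q) else 0)
m=(w[...,2]>.10)&(w[...,2]<.14)&(np.hypot(w[...,0]-.573,w[...,1]-.212)<.035); m[:,250:]=0
q=w[m]; print('knob',q.mean(0),cv2.minAreaRect(q[:,:2].astype(np.float32)*1000),q[:,2].max())
E
```

```text
[array([0.6368, 0.0913, 0.2445]), array([0.6096, 0.0883, 0.2614]), array([0.5799, 0.0851, 0.2626]), array([0.6091, 0.0957, 0.2621]), array([0.6104, 0.0809, 0.2614])]
hub (602.3477172851562, 87.6728744506836) (70.39867401123047, 33.4813117980957) 5.108782768249512 0.2620205194000166 slope [-0.00357181 -0.00161759]
flange [0.6055923  0.10047107] 203
tang 201 [0.62388227 0.09825865 0.14380718] [0.62989571 0.10845218 0.15088398]
knob [0.57699349 0.21348487 0.12621441] ((574.6329345703125, 217.1737823486328), (27.053298950195312, 25.78786849975586), 58.674678802490234) 0.13606829522883085
```

```bash
python3 -m crank '[[0.1,-0.58,0,0,0,0],[0,0,0.7,0,0,0],[0,0,1,0,0,0],[0,0,1,0,0,0],[0,0,0.7,0,0,0],[0,0,0.3,0,0,0],[0,0,0,0,0,0],[0,0,0,0,0,0]]'
python3 - <<'E'
from h import *
to(.5944,.0993,.144,6.2)
a=grab('wrist'); b=grab('side'); t=grab('top')
c=lambda f,r,s,k:cv2.resize(f['image'][r[0]:r[1],s[0]:s[1]],k,interpolation=cv2.INTER_CUBIC)
save('p3.png',np.hstack([c(b,(220,340),(230,350),(480,480)),c(t,(180,260),(240,300),(320,427)) if 0 else c(t,(170,260),(240,300),(320,480))]))
E
```

```text
clock: 8.35
tcp_pos: [0.5955, 0.1002, 0.1639]
orientation: [-3.137, -0.171, -0.002]
contact_force: [-0.0, -0.3, -6.0]
grip_width: 0.0243
gripper_force: 99.2
t 8.35 tcp [0.5955 0.1002 0.1639] F [-0.  -0.3 -6. ] M [ 0.07 -0.09  0.02] w 0.0243 
 shift(now) [-0.058  0.038  0.995] shift(after turn) [-0.057  0.038  0.995] turn [-0.    -0.001  0.001]
```

View pics/p3.png

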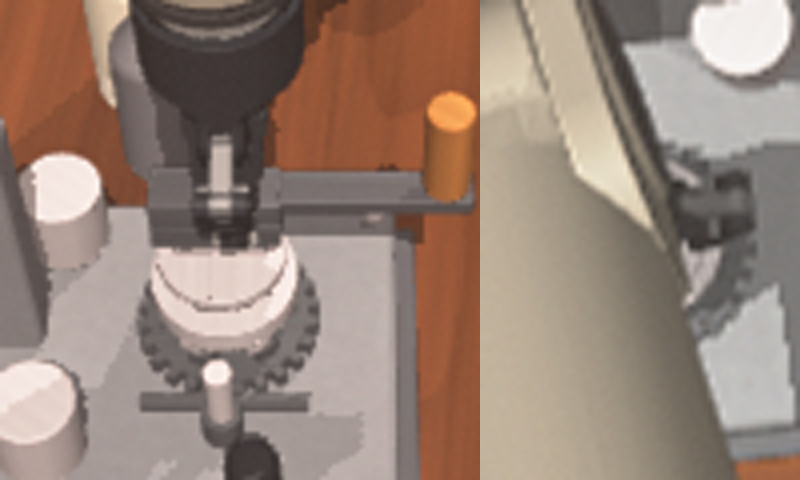

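In the side crop the hub spans columns 150–282 and the flange 152–298, both at 4x scale. I'll check by projection whether they line up along x.

```bash
python3 - <<'E'
from h import *
f=load('side'); F=240/np.tan(np.radians(float(f['fovy']))/2)
def pr(p):
    c=f['world_to_cam']@np.r_[p,1]; return np.round([f['cx']+F*c[0]/-c[2],f['cy']-F*c[1]/-c[2]],1)
u=np.array([np.cos(.108),np.sin(.108),0]); n=np.array([-u[1],u[0],0])
hub=np.array([.5955,.1002,.155])+.0113*u
for z in(0,.034): print('hub ends',pr(hub+.033*u+.013*n+[0,0,z]),pr(hub-.033*u+.013*n+[0,0,z]))
s=np.array([.6056,.100,.136])
a=np.linspace(0,6.283,200); P=np.array([pr(s+.034*np.array([np.cos(t),np.sin(t),0])) for t in a]); print('flange cols',P[:,0].min(),P[:,0].max(),'rows',P[:,1].min(),P[:,1].max())
w=pts(f)
m=(abs(w[...,2]-.136)<.004)&(np.hypot(w[...,0]-.6056,w[...,1]-.1)<.04); q=w[m]; print('flange seen x',q[:,0].min(),q[:,0].max(),np.argwhere(m)[:,1].min(),np.argwhere(m)[:,1].max())
m=np.zeros((480,640),bool);m[262:282,255:305]=1;m&=(w[...,2]>.15)&(w[...,2]<.195)&(w[...,1]<.125)
q=w[m];print('hub',q.min(0),q.max(0))
E
```

```text
hub ends [266.8 281.8] [299.4 281.6]
hub ends [265.2 272.1] [298.8 271.9]
flange cols 268.2 301.0 rows 267.8 295.1
flange seen x 0.5710436780963216 0.637491210192546 269 301
hub [0.56266183 0.08665895 0.15524017] [0.63856338 0.12498074 0.1936733 ]
```

```bash
python3 -m crank '[[-0.05,0.02,0.1,0,0,0],[0,0,0.1,0,0,0],[0,0,0.1,0,0,0],[0,0,0.1,0,0,0],[0,0,0.1,0,0,0],[0,0,0,0,0,0]]'
python3 -c "
from h import *
to(.5944,.0993,.144,6.2)"
```

```text
clock: 9.1
tcp_pos: [0.5937, 0.0994, 0.1529]
orientation: [3.137, 0.171, -0.001]
contact_force: [0.1, -0.7, -6.1]
grip_width: 0.0246
gripper_force: 99.2
t 9.1 tcp [0.5937 0.0994 0.1529] F [ 0.1 -0.7 -6.1] M [-0.02 -0.06 -0.01] w 0.0246 
 shift(now) [0.035 0.01  0.443] shift(after turn) [0.035 0.01  0.443] turn [0.    0.001 0.001]
```

```bash
python3 -m crank '[[0,0,0.1,0,0,0],[0,0,0.1,0,0,0],[0,0,0.1,0,0,0],[0,0,0.1,0,0,0],[0,0,0,0,0,0]]'
python3 -c "
from h import *
to(.5944,.0993,.144,6.2)"
```

```text
clock: 9.6
tcp_pos: [0.5937, 0.0994, 0.1449]
orientation: [3.137, 0.171, -0.001]
contact_force: [0.6, -0.5, -6.3]
grip_width: 0.0241
gripper_force: 99.2
t 9.6 tcp [0.5937 0.0994 0.1449] F [ 0.6 -0.5 -6.3] M [ 0.03 -0.01  0.01] w 0.0241 
 shift(now) [0.035 0.011 0.045] shift(after turn) [0.035 0.011 0.045] turn [0.    0.001 0.001]
```

```bash
python3 -m crank '[[0,0,0.05,0,0,0],[0,0,0.05,0,0,0],[0,0,0.05,0,0,0],[0,0,0,0,0,0]]'
python3 -c "
from h import *
to(.5944,.0993,.144,6.2)"
```

```text
clock: 10.0
tcp_pos: [0.5941, 0.0996, 0.144]
orientation: [3.137, 0.171, 0.001]
contact_force: [-5.7, -1.8, 7.3]
grip_width: 0.024
gripper_force: 101.0
t 10.0 tcp [0.5941 0.0996 0.144 ] F [-5.7 -1.8  7.3] M [-0.31  1.08  0.  ] w 0.024 
 shift(now) [0.015 0.015 0.   ] shift(after turn) [0.015 0.015 0.   ] turn [ 0.    -0.001  0.001]
```

Seated, with the flange taking the load. I'll let go, rise and move above the knob's start side.

```bash
python3 -m crank '[[0,0,0,0,0,0],[0,0,0,0,0,0],[0,0,0,0,0,0],[0,0,0,0,0,0],[0,0,0,0,0,0],[0,0,-0.5,0,0,0],[0,0,-0.8,0,0,0],[0,0,-1,0,0,0],[0,0,-1,0,0,0],[0,0,-0.7,0,0,0],[-0.4,-1,0,0,0,0],[-0.4,-1,0,0,0,0]]' 0.7
python3 -m crank '[[-0.4,-1,0,0,0,0],[-0.4,-1,0,0,0,0],[-0.4,-1,0,0,0,0],[-0.4,-0.95,0,0,0,0],[0,0,0,0,0,0],[0,0,0,0,0,0]]' 0
python3 - <<'E'
from h import *
to(.533,.213,.1,6.2)
f=grab('wrist'); s=grab('side'); w=pts(f)
c=lambda f,r,s,k:cv2.resize(f['image'][r[0]:r[1],s[0]:s[1]],k,interpolation=cv2.INTER_CUBIC)
save('p4.png',np.hstack([cv2.resize(f['image'],(480,360)),c(s,(220,370),(220,353),(320,360))]))
m=(w[...,2]>.124)&(w[...,2]<.14)&(np.hypot(w[...,0]-.573,w[...,1]-.212)<.03)
q=w[m]; print('knob',len(q),q.mean(0),cv2.minEnclosingCircle(q[:,:2].astype(np.float32)*1000))
ws=pts(s)
for z in(.16,.02):
  m=(w[...,2]>.164)&(w[...,2]<.176)&(w[...,0]>.45)&(w[...,0]<.66)&(abs(w[...,1]-.1)<.05)
q=w[m]; print('crank top',len(q), cv2.minAreaRect(q[:,:2].astype(np.float32)*1000) if len(q) else 0)
m=(ws[...,2]>.155)&(ws[...,2]<.185)&(ws[...,0]>.45)&(ws[...,0]<.66)&(abs(ws[...,1]-.1)<.03)
q=ws[m]; print('crank top side',len(q),q[:,2].max(),np.percentile(q[:,2],80), cv2.minAreaRect(q[:,:2].astype(np.float32)*1000))
E
```

```text
clock: 11.2
tcp_pos: [0.574, 0.1374, 0.2234]
orientation: [-3.137, -0.169, -0.002]
contact_force: [-0.4, 0.4, -0.4]
grip_width: 0.0599
gripper_force: 0.0
clock: 11.8
tcp_pos: [0.5334, 0.2125, 0.2226]
orientation: [3.137, 0.173, 0.001]
contact_force: [0.8, -0.2, -0.2]
grip_width: 0.0001
gripper_force: 0.0
t 11.8 tcp [0.5334 0.2125 0.2226] F [ 0.8 -0.2 -0.2] M [-0.03 -0.   -0.  ] w 0.0001 
 shift(now) [-0.017 -0.031  6.131] shift(after turn) [-0.015 -0.029  6.131] turn [ 0.    -0.001  0.002]
knob 1911 [0.57436572 0.21829816 0.132652  ] ((573.6253051757812, 218.31246948242188), 13.801478385925293)
crank top 15752 ((558.0933837890625, 96.1600570678711), (158.90919494628906, 27.338659286499023), 5.775303840637207)
crank top side 429 0.184982115171353 0.1711758207004697 ((556.1041259765625, 96.92817687988281), (161.38467407226562, 28.177406311035156), 5.063832759857178)
```

View pics/p4.png

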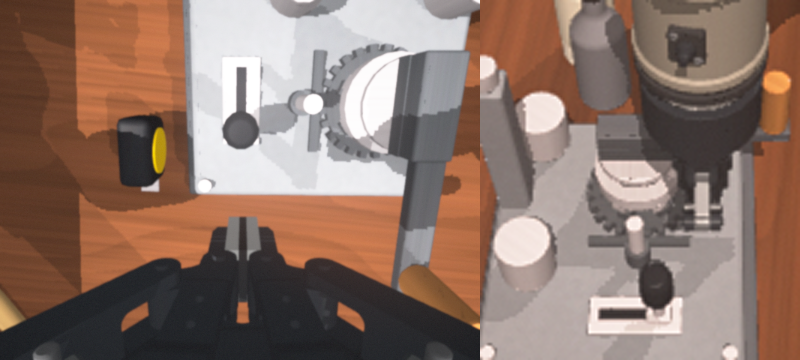

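The crank sits seated: its top is at about 0.171 m and its arm points towards the robot. The knob is at scaled (240,130), which gives (0.574, 0.218). I'll lower the shut fingers behind it and push.

```bash
python3 -m crank '[[0,-0.06,1,0,0,0],[0,0,1,0,0,0],[0,0,1,0,0,0],[0,0,1,0,0,0],[0,0,1,0,0,0],[0,0,0.8,0,0,0],[0,0,0.2,0,0,0],[0.3,0,0,0,0,0],[0.3,0,0,0,0,0],[0.2,0,0,0,0,0],[0.2,0,0,0,0,0],[0.2,0,0,0,0,0]]' 0
python3 -m crank '[[0.2,0,0,0,0,0],[0.2,0,0,0,0,0],[0.2,0,0,0,0,0],[0.2,0,0,0,0,0],[0.2,0,0,0,0,0],[0.2,0,0,0,0,0],[0.2,0,0,0,0,0],[0,0,0,0,0,0]]'
python3 -c "
from h import *
to(.589,.2196,.1,6.2)"
```

```text
clock: 13.1
tcp_pos: [0.5548, 0.216, 0.1028]
orientation: [3.135, 0.172, -0.008]
contact_force: [-11.0, -2.2, 7.3]
grip_width: -0.0001
gripper_force: 5.2
clock: 13.9
tcp_pos: [0.5826, 0.2188, 0.1028]
orientation: [3.135, 0.171, -0.008]
contact_force: [-10.0, -3.1, 8.3]
grip_width: -0.0001
gripper_force: 5.2
t 13.9 tcp [0.5826 0.2188 0.1028] F [-10.   -3.1   8.3] M [-0.57  2.06  0.03] w -0.0001 
 shift(now) [ 0.322 -0.003  0.14 ] shift(after turn) [ 0.321 -0.003  0.142] turn [0.002 0.007 0.001]
```

```bash
python3 -m crank '[[0.15,0,0,0,0,0],[0.15,0,0,0,0,0],[0.1,0,0,0,0,0],[0,0,0,0,0,0]]'
python3 -m crank '[[0.1,0,0,0,0,0],[0.1,0,0,0,0,0],[0,0,0,0,0,0]]'
```

```text
clock: 14.3
tcp_pos: [0.5885, 0.2195, 0.1027]
orientation: [3.134, 0.172, -0.014]
contact_force: [-15.1, -3.5, 11.3]
grip_width: -0.0
gripper_force: 8.4
clock: 14.6
tcp_pos: [0.5886, 0.2196, 0.1024]
orientation: [3.132, 0.173, -0.025]
contact_force: [-26.9, -6.2, 21.1]
grip_width: 0.0001
gripper_force: 14.5
```

The knob has reached its stop. I'll back off, rise and open.

```bash
python3 -m crank '[[-0.5,0,0,0,0,0],[-0.7,0,-0.3,0,0,0],[-0.5,0,-1,0,0,0],[0,0,-1,0,0,0],[0,0,-1,0,0,0],[0,0,-1,0,0,0],[0,0,-1,0,0,0],[0,0,-1,0,0,0],[0,0,-1,0,0,0],[0,0,-0.8,0,0,0],[0,0,0,0,0,0]]' 0.7
python3 - <<'E'
from h import *
to(.4913,.0876,.255,6.2)
f=grab('wrist'); s=grab('side'); w=pts(f)
c=lambda f,r,s,k:cv2.resize(f['image'][r[0]:r[1],s[0]:s[1]],k,interpolation=cv2.INTER_CUBIC)
save('p5.png',np.hstack([cv2.resize(f['image'],(480,360)),c(s,(220,370),(220,353),(320,360))]))
m=(w[...,2]>.115)&(w[...,2]<.14)&(w[...,1]>.18)&(w[...,1]<.25)&(w[...,0]>.54)&(w[...,0]<.66)
q=w[m]; print('knob',len(q),cv2.minEnclosingCircle(q[:,:2].astype(np.float32)*1000) if len(q) else 0)
for n,ww in(('w',w),('s',pts(s))):
  m=(ww[...,2]>.215)&(ww[...,2]<.24)&(np.hypot(ww[...,0]-.491,ww[...,1]-.088)<.04)
  q=ww[m]; print('handle',n,len(q),cv2.minEnclosingCircle(q[:,:2].astype(np.float32)*1000) if len(q) else 0)
E
```

```text
clock: 15.7
tcp_pos: [0.5645, 0.2178, 0.2679]
orientation: [-3.135, -0.171, -0.01]
contact_force: [-0.7, 1.1, -0.3]
grip_width: 0.0597
gripper_force: 0.0
t 15.7 tcp [0.5645 0.2178 0.2679] F [-0.7  1.1 -0.3] M [0.03 0.02 0.07] w 0.0597 
 shift(now) [-4.349  6.073  0.603] shift(after turn) [-4.341  6.075  0.643] turn [-0.002 -0.008  0.001]
knob 1387 ((613.4674682617188, 222.22891235351562), 13.819522857666016)
handle w 9 ((492.64752197265625, 77.80242919921875), 1.4398775100708008)
handle s 142 ((489.9193420410156, 88.95127868652344), 12.37052059173584)
```

View pics/p5.png

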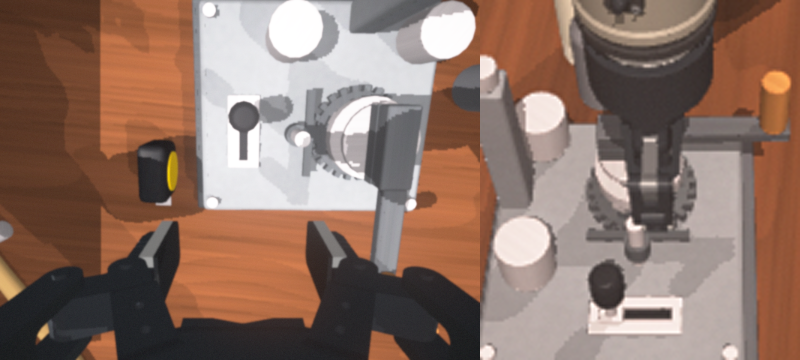

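The knob is now at the far end of its gate, at (0.6135, 0.222), 40 mm over. The handle is at (0.4905, 0.088). I'll move over the handle, descend and grip.

```bash
python3 -m crank '[[-0.62,0.865,0,0,0,0],[-0.62,0.865,0,0,0,0],[-0.62,0.865,0,0,0,0],[-0.62,0.865,0,0,0,0],[-0.62,0.865,0,0,0,0],[-0.62,0.865,0,0,0,0],[-0.62,0.865,0,0,0,0],[0,0,0,0,0,0],[0,0,0,0,0,0]]'
python3 -c "
from h import *
to(.491,.088,.19,6.2)"
```

```text
clock: 16.7
tcp_pos: [0.4895, 0.0871, 0.2637]
orientation: [3.137, 0.17, -0.001]
contact_force: [-0.3, 0.2, -0.4]
grip_width: 0.0598
gripper_force: 0.0
t 16.7 tcp [0.4895 0.0871 0.2637] F [-0.3  0.2 -0.4] M [0.02 0.   0.05] w 0.0598 
 shift(now) [ 0.08  -0.038  3.685] shift(after turn) [ 0.078 -0.038  3.685] turn [-0.     0.001  0.   ]
```

```bash
python3 -m crank '[[0.08,-0.03,0.7,0,0,0],[0,0,1,0,0,0],[0,0,1,0,0,0],[0,0,0.7,0,0,0],[0,0,0.2,0,0,0],[0,0,0,0,0,0]]'
python3 -m crank '[[0,0,0,0,0,0],[0,0,0,0,0,0],[0,0,0,0,0,0],[0,0,0,0,0,0],[0,0,0,0,0,0]]' 0 40
python3 -c "
from h import *
to(.491,.088,.19,6.2)"
```

```text
clock: 17.3
tcp_pos: [0.4912, 0.0887, 0.1917]
orientation: [-3.137, -0.173, 0.002]
contact_force: [0.3, -0.0, -0.3]
grip_width: 0.0598
gripper_force: 0.0
clock: 17.8
tcp_pos: [0.4917, 0.0881, 0.1929]
orientation: [-3.137, -0.172, -0.002]
contact_force: [-2.4, -0.2, 3.0]
grip_width: 0.023
gripper_force: 39.1
t 17.8 tcp [0.4917 0.0881 0.1929] F [-2.4 -0.2  3. ] M [0.1  0.11 0.  ] w 0.023 
 shift(now) [-0.036  0.004  0.144] shift(after turn) [-0.036  0.004  0.145] turn [-0.    -0.001  0.001]
```

```bash
python3 -m crank '[[0.01,0.345,0,0,0,-0.076],[0.01,0.345,0,0,0,-0.076],[0.01,0.345,0,0,0,-0.076],[0.01,0.345,0,0,0,-0.076],[0.01,0.345,0,0,0,-0.076],[0.01,0.345,0,0,0,-0.076]]'
python3 -m crank '[[0.01,0.345,0,0,0,-0.076],[0.01,0.345,0,0,0,-0.076],[0.01,0.345,0,0,0,-0.076]]'
python3 -m crank '[[0.01,0.345,0,0,0,-0.076],[0.01,0.345,0,0,0,-0.076]]'
python3 - <<'E'
from h import *
to(.491,.088,.19,6.2)
s=grab('side');c=cv2.resize(s['image'][220:340,220:340],(560,560),interpolation=cv2.INTER_CUBIC); save('p6.png',c)
w=pts(s); m=(w[...,2]>.075)&(w[...,2]<.105)&(np.abs(np.hypot(w[...,0]-.6056,w[...,1]-.1)-.0415)<.003)
print('gear z',m.sum(),np.percentile(w[m][:,2],[10,50,90]))
E
```

```text
clock: 18.4
tcp_pos: [0.5032, 0.0491, 0.1928]
orientation: [-3.054, -0.732, -0.001]
contact_force: [-1.9, 2.4, 3.2]
grip_width: 0.0228
gripper_force: 39.3
clock: 18.7
tcp_pos: [0.5141, 0.0317, 0.1927]
orientation: [-2.976, -1.002, -0.001]
contact_force: [-1.0, 3.7, 3.8]
grip_width: 0.0231
gripper_force: 39.2
clock: 18.9
tcp_pos: [0.5231, 0.0213, 0.1927]
orientation: [-2.911, -1.178, -0.001]
contact_force: [-1.5, 3.0, 3.9]
grip_width: 0.0227
gripper_force: 39.2
t 18.9 tcp [0.5231 0.0213 0.1927] F [-1.5  3.   3.9] M [0.9  0.35 0.08] w 0.0227 
 shift(now) [ 1.167 -3.512  0.14 ] shift(after turn) [-1.234 -3.49   0.136] turn [-0.001 -0.001  0.841]
gear z 192 [0.07566812 0.07771251 0.10259208]
```

View pics/p6.png

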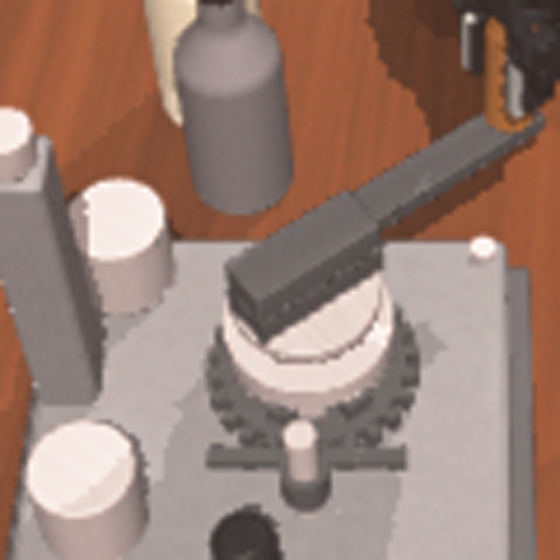

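The crank has turned 0.66 rad and is still seated. There is no clear rise of the gear at (315,400), and the load is still low at about 3 N. I'll rock it the other way.

```bash
python3 -m crank '[[0.01,-0.345,0,0,0,0.076],[0.01,-0.345,0,0,0,0.076],[0.01,-0.345,0,0,0,0.076],[0.01,-0.345,0,0,0,0.076],[0.01,-0.345,0,0,0,0.076],[0.01,-0.345,0,0,0,0.076],[0.01,-0.345,0,0,0,0.076],[0.01,-0.345,0,0,0,0.076],[0.01,-0.345,0,0,0,0.076],[0.01,-0.345,0,0,0,0.076],[0.01,-0.345,0,0,0,0.076]]'
python3 -m crank '[[0.01,-0.345,0,0,0,0.076],[0.01,-0.345,0,0,0,0.076],[0.01,-0.345,0,0,0,0.076],[0.01,-0.345,0,0,0,0.076]]'
python3 -m crank '[[0.01,-0.345,0,0,0,0.076],[0.01,-0.345,0,0,0,0.076],[0.01,-0.345,0,0,0,0.076]]'
python3 -m crank '[[0.01,-0.345,0,0,0,0.076],[0.01,-0.345,0,0,0,0.076],[0.01,-0.345,0,0,0,0.076],[0.01,-0.345,0,0,0,0.076]]'
python3 - <<'E'
from h import *
to(.491,.088,.19,6.2)
s=grab('side'); save('side7.png',s['image'][220:340,220:340],4.6)
w=pts(s); m=(w[...,2]>.075)&(w[...,2]<.105)&(np.abs(np.hypot(w[...,0]-.6056,w[...,1]-.1)-.0415)<.003)
print('gear z',m.sum(),np.percentile(w[m][:,2],[10,50,90]))
E
```

```text
clock: 20.05
tcp_pos: [0.4907, 0.0879, 0.1927]
orientation: [3.136, 0.167, -0.001]
contact_force: [-3.4, -0.8, 6.3]
grip_width: 0.0232
gripper_force: 39.6
clock: 20.45
tcp_pos: [0.4908, 0.1156, 0.1927]
orientation: [3.134, -0.208, -0.001]
contact_force: [-4.1, -0.2, 5.9]
grip_width: 0.0229
gripper_force: 39.6
clock: 20.75
tcp_pos: [0.4953, 0.1359, 0.1927]
orientation: [3.103, -0.487, -0.001]
contact_force: [-3.8, -0.7, 4.7]
grip_width: 0.023
gripper_force: 39.6
clock: 21.15
tcp_pos: [0.5065, 0.1606, 0.1926]
orientation: [3.022, -0.852, -0.002]
contact_force: [-4.1, -1.9, 7.2]
grip_width: 0.023
gripper_force: 39.8
t 21.15 tcp [0.5065 0.1606 0.1926] F [-4.1 -1.9  7.2] M [-0.52  0.74  0.29] w 0.023 
 shift(now) [1.238 3.5   0.137] shift(after turn) [-1.162  3.527  0.131] turn [ 0.002  0.001 -0.838]
gear z 212 [0.08281175 0.08539323 0.10187977]
```

The gear's rim reads about 8 mm higher than before, so it has probably sprung into mesh. I'll rock back towards the middle, watching the load, and check.

```bash
python3 -m crank '[[0.01,0.345,0,0,0,-0.076],[0.01,0.345,0,0,0,-0.076],[0.01,0.345,0,0,0,-0.076],[0.01,0.345,0,0,0,-0.076],[0.01,0.345,0,0,0,-0.076]]'
python3 -m crank '[[0.01,0.345,0,0,0,-0.076],[0.01,0.345,0,0,0,-0.076],[0.01,0.345,0,0,0,-0.076],[0.01,0.345,0,0,0,-0.076],[0.01,0.345,0,0,0,-0.076],[0.01,0.345,0,0,0,-0.076],[0,0,0,0,0,0]]'
python3 - <<'E'
from h import *
to(.491,.088,.19,6.2)
s=grab('side'); w=pts(s)
rr=np.hypot(w[...,0]-.6056,w[...,1]-.1)
m=(w[...,2]>.064)&(w[...,2]<.11)&(rr<.047)&(rr>.036)
print(np.histogram(w[m][:,2],np.arange(.064,.112,.003)))
c=cv2.resize(s['image'][220:340,220:340],(560,560),interpolation=cv2.INTER_CUBIC); save('p8.png',c)
E
```

```text
clock: 21.7
tcp_pos: [0.4939, 0.1301, 0.1929]
orientation: [-3.116, 0.388, -0.001]
contact_force: [-2.0, 3.9, 3.9]
grip_width: 0.0228
gripper_force: 39.6
clock: 22.4
tcp_pos: [0.4908, 0.0883, 0.1928]
orientation: [-3.136, -0.171, -0.0]
contact_force: [-2.0, 2.7, 5.1]
grip_width: 0.023
gripper_force: 39.8
t 22.4 tcp [0.4908 0.0883 0.1928] F [-2.   2.7  5.1] M [ 0.61  0.53 -0.07] w 0.023 
 shift(now) [0.007 0.015 0.141] shift(after turn) [0.007 0.015 0.141] turn [-0.001 -0.     0.001]
(array([  0,   0,   3,  10,  16,  23, 128, 128,  19,  11,   8,  22,  26,
        32,  25]), array([0.064, 0.067, 0.07 , 0.073, 0.076, 0.079, 0.082, 0.085, 0.088,
       0.091, 0.094, 0.097, 0.1  , 0.103, 0.106, 0.109]))
```

View pics/p8.png

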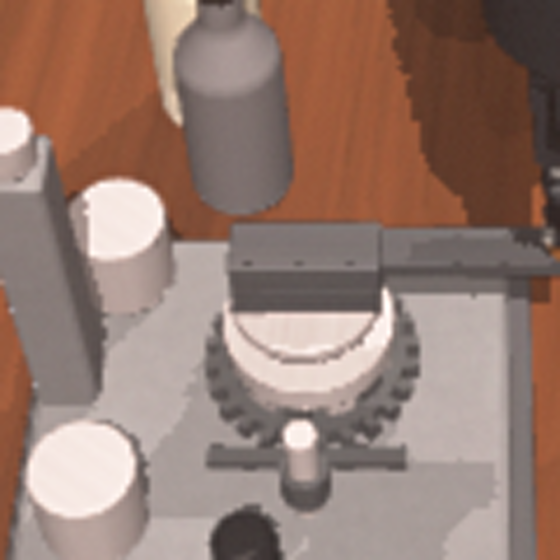

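```bash
python3 - <<'E'
from h import *
f=load('side'); F=240/np.tan(np.radians(float(f['fovy']))/2)
def row(z):
    P=[]
    for t in np.linspace(0,6.28,200):
        c=f['world_to_cam']@np.r_[.6056+.044*np.cos(t),.1+.044*np.sin(t),z,1]; P.append([f['cx']+F*c[0]/-c[2],f['cy']-F*c[1]/-c[2]])
    P=np.array(P); return (P[P[:,0].argmin()][1]-220)*4.667,(P[:,1].max()-220)*4.667
for z in(.086,.095,.077,.068): print(z,row(z))
a,b=[cv2.imread('pics/%s.png'%n,0) for n in('p6','p8')]
for x in (225,245,360,375,395): print(x,a[330:480:10,x],b[330:480:10,x],sep='\n')
w=pts(f); rr=np.hypot(w[...,0]-.6056,w[...,1]-.1)
m=(w[...,2]>.079)&(w[...,2]<.091)&(rr<.043)&(rr>.0405); print(np.median(w[m][:,2]),m.sum())
E
```

```text
0.086 (np.float64(352.7268277038717), np.float64(428.71422260095346))
0.095 (np.float64(342.2434677560104), np.float64(418.5222771442826))
0.077 (np.float64(363.05590716502587), np.float64(438.7520632793582))
0.068 (np.float64(373.2340870118012), np.float64(448.6392681084577))
225
[207 181 101 103 107 104 105  93 102  94 131 165 110 103 139]
[203 175 104 102 108 108  87  95  94 111 159 163 109 103 137]
245
[185 197 225 226 200 142 118 106 110  96 108  82 109 104 118]
[187 192 222 219 200 139 105 106  99 110  78 152 111 101 117]
360
[203 127 229 222 226 166 162 100  84 109  93 110 122 108 139]
[201 126 226 220 223 160 149  97 105  87  83 159 106 101 135]
375
[240 234 225 214 152 133 108 107 109  95 110  83 107 104 139]
[237 241 224 206 144 107  92 121  89 103  76 145 110 101 137]
395
[114 103 105 102 108 108 110  83 108  82 117 186 111 104 120]
[122 112 117 121 124 117  83 108  81 122 164 182 110 101 115]
0.08472670097427282 70
```

The gear's rim moved up about 10 px between the two pictures, which matches the full 9 mm, so it is in mesh. I'll let go and rise clear.

```bash
python3 -m crank '[[0,0,0,0,0,0],[0,0,0,0,0,0],[0,0,0,0,0,0],[0,0,0,0,0,0],[0,0,-0.4,0,0,0],[0,0,-0.8,0,0,0],[0,0,-1,0,0,0],[0,0,-1,0,0,0],[0,0,-1,0,0,0],[0,0,-1,0,0,0],[0,0,-1,0,0,0],[0,0,0,0,0,0]]' 0.7
python3 - <<'E'
from h import *
to(.49,.088,.3,6.2)
s=grab('side'); w=pts(s); rr=np.hypot(w[...,0]-.6056,w[...,1]-.1)
m=(w[...,2]>.07)&(w[...,2]<.091)&(rr<.043)&(rr>.0405); print('gear',np.median(w[m][:,2]))
f=grab('wrist'); w=pts(f)
m=(w[...,2]>.164)&(w[...,2]<.176)&(w[...,0]>.45)&(w[...,0]<.66)&(abs(w[...,1]-.1)<.05); q=w[m]
print('crank',q.mean(0),cv2.minAreaRect(q[:,:2].astype(np.float32)*1000))
E
```

```text
clock: 23.65
tcp_pos: [0.4926, 0.0884, 0.3195]
orientation: [-3.136, -0.171, -0.009]
contact_force: [0.1, 0.0, -0.0]
grip_width: 0.0598
gripper_force: 0.0
t 23.65 tcp [0.4926 0.0884 0.3195] F [ 0.1  0.  -0. ] M [-0.01 -0.01 -0.01] w 0.0598 
 shift(now) [-0.139  0.007  0.976] shift(after turn) [-0.133  0.006  0.977] turn [-0.001 -0.007  0.001]
gear 0.08490722825953728
crank [0.57449336 0.09806097 0.16910503] ((562.09375, 97.1043701171875), (144.57366943359375, 25.991127014160156), 4.857610702514648)
```

The crank is seated, the gear is up and the robot is clear, so I'm handing in.

```bash
python3 -c "
from bench import r
print(r.hand_in())"
```

```text
the job is handed in; nothing more can be done
None
```

The job is handed in at about 24 s; the hand-in returned no verdict. My last camera readings show the crank seated on the tang and the low gear sprung up into mesh, the knob measured fully over after the push, and the arm is clear of everything.

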